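# Feel out the hidden crossbar under a sprung slat deck and stand the heavy tin on it

## Robot

A 6-joint arm with a two-finger parallel gripper is mounted at the origin on a cart in front of the work surface, level with it; the furniture and walls round the work are solid. World frame = base frame: x ahead of the robot, y to its left, z up, the work surface at z = 0. Lengths are in m, angles in degrees, forces in N, time in s.
With the tool pointing down it reaches from about 0.25 to 0.725 m from the base axis. Payload 9.7 kg.
Tool frame: the origin (TCP) lies midway between the tips of the shut fingers; the grasp point (between the pads) lies 19 mm behind it; z points along the fingers, y is the line along which they close (so a half turn about z gives the same grasp; the last joint's range is limited). The gripper opens to 85 mm and grips with 20 to 120 N. Pads are 22 mm wide; open, the fingers measure 114 mm over their backs; the gripper's body (76 mm by 85 mm) begins 54 mm behind the grasp point. The pads swing forward as they close: fully open they stand 13 mm farther back than shut.
Start: joints at [70.818, 4.979, 10.078, 95.1, 0, 90], TCP at [0.181, 0.519, 0.231] pointing down, gripper open.
Joint ranges: [-179.16, 179.16], [-48.56, 103.87], [-65.8, 70.77], [-126.05, 130.52], [-82.76, 87.17], [-180, 180]. Speed limits (degrees/s): [127.2, 127.2, 147.25, 180, 180, 180].

## Interface

Orientations are given as [roll, pitch, yaw] about the fixed x, y, z axes, in that order (R = Rz(yaw) Ry(pitch) Rx(roll)).
In Python, from workcell import * gives the robot as it stands.
- The arm moves only by the tool servo_tool, never from a script. Its argument "moves" is a list of rows, each a list of 4 numbers: the shift along the world's x, y, z in normalised numbers (1 is 50 cm), then the turn about the world's z in normalised numbers (1 is pi/2 rad). A call has 1 to 20 rows; each row is the pose to reach, as a shift and turn from the pose commanded when the call began; what a row does not reach only later rows make up. A row lasts 1/12 s, in which the tool goes at most 41.7 mm and 7.16 degrees, less where a joint would pass 70% of its speed; a pose out of reach is approached as far as the arm can. A call with a gripper value outside its range is refused whole. "claw" is the closure, from 0 (fully open) to 1 (shut), set as the call begins (left out, the last holds). The fingers move at their own pace and stop on an object; "force" is the grip in N (left out, the last holds). Time passes only in rows, so rows that repeat a pose let the fingers close. It gives the time, the measured TCP pose, the force, the opening and the grip force at its end, in the units of the state.
- get_obs(): the state, without advancing time (a new reading comes with each control period).
- camera(name): name is "side" or "top"; returns the picture (480x640x3 uint8, red, green, blue); there is no depth.
- get_calibration(name): a dict with "fx", "fy", "cx", "cy" (pixels), "rvec" (rotation vector, rad) and "tvec" (3), from world to camera coordinates, as OpenCV has them. Camera axes: x right, y down, z forward; pixel columns grow to the right and rows downward; lengths in m; the calibration is good to about 2 mm. A picture is of the moment at which its call begins. get_calibration takes no time and is no camera call.
- job_done(): hands the job in; it is judged then, once.
The state is a dict: "time": time; "q": joint angles; "qd": joint speeds; "joint_efforts": joint torques, N m; "ee_pos": TCP position; "tcp_rot": TCP orientation; "wrist_force": force on the tool from outside, world axes, zero at the start; "torque": the same for the moment, N m; "opening": finger opening in m; "grasp_force": force on a finger pad.
Only numpy, scipy, OpenCV 4.12 (cv2) and the standard library are available. Lean on these libraries where they do the work, as an engineer would, in place of code of your own. Each camera call takes 0.05 s, during which the arm holds its last target. There are 200 camera calls.

## Task

The pale slats of the little display riser are springy, and a single hidden crossbar under them carries weight. First, leaving the black tin with the orange lid where it is, press along the slats gently with the fingertips until you find where they do not give, and bear down firmly on that spot, at about 8 newtons and never over 20, for a second. Then stand the tin upright on the deck over the crossbar, midway across the riser's width, without banging it down, so that no slat sags under it; let go and leave the other things alone.

Things in the scene. Friction and masses are not known exactly. Their poses are not given: they have to be found in the camera images.
- riser: Display riser: fixed low wooden box with a dark frame, 102 mm (its x) by 208 mm (its y), its long side along y. Origin on the counter under its middle; z up. The frame is 49 mm tall; the pale slat deck inside it stands higher, its flat top 60 mm above the counter.
- slat_panel: The slat deck of the riser, with all 12 slats, which lie edge to edge and together cover 192 mm along the riser's y and 86 mm along its x, centred on the riser. Same origin and axes as the riser. Slats held up by the crossbar hardly give (0.13 mm per N: a rubber-topped bar); every other slat sinks on a soft spring of its own (starts to give at 0.25 N, then 0.2 N per mm) to a stop at 10 mm.
- deck_mid (a point): Middle of the unloaded deck's top, axes as the riser's. One crossbar is hidden under the deck: it runs along the riser's x under the full length of the slats. Its place along y cannot be seen: up to 70 mm either side of the middle. Its top, a round rubber rod 12 mm thick, all but touches the slat over its middle line; a neighbour may be held too, if the line is within some 4 mm of it.
- honey_tin: Black round tin with an orange lid, 58 mm across and 60 mm tall, about 0.5 kg, loose, standing on the counter in front of the glass case. Origin at the centre of its underside, z up. It weighs enough to sink the slats by several mm wherever the crossbar is not under it.
- slat_0 (a joint): How far slat 0 has sunk, m: 0 up, 0.010 at its stop. Slat 16 mm wide along the riser's y, 86 mm along its x, centred at y = -88 mm in the riser's frame.
- slat_1 (a joint): How far slat 1 has sunk, m: 0 up, 0.010 at its stop. Slat 16 mm wide along the riser's y, 86 mm along its x, centred at y = -72 mm in the riser's frame.
- slat_2 (a joint): How far slat 2 has sunk, m: 0 up, 0.010 at its stop. Slat 16 mm wide along the riser's y, 86 mm along its x, centred at y = -56 mm in the riser's frame.
- slat_3 (a joint): How far slat 3 has sunk, m: 0 up, 0.010 at its stop. Slat 16 mm wide along the riser's y, 86 mm along its x, centred at y = -40 mm in the riser's frame.
- slat_4 (a joint): How far slat 4 has sunk, m: 0 up, 0.010 at its stop. Slat 16 mm wide along the riser's y, 86 mm along its x, centred at y = -24 mm in the riser's frame.
- slat_5 (a joint): How far slat 5 has sunk, m: 0 up, 0.010 at its stop. Slat 16 mm wide along the riser's y, 86 mm along its x, centred at y = -8 mm in the riser's frame.
- slat_6 (a joint): How far slat 6 has sunk, m: 0 up, 0.010 at its stop. Slat 16 mm wide along the riser's y, 86 mm along its x, centred at y = +8 mm in the riser's frame.
- slat_7 (a joint): How far slat 7 has sunk, m: 0 up, 0.010 at its stop. Slat 16 mm wide along the riser's y, 86 mm along its x, centred at y = +24 mm in the riser's frame.
- slat_8 (a joint): How far slat 8 has sunk, m: 0 up, 0.010 at its stop. Slat 16 mm wide along the riser's y, 86 mm along its x, centred at y = +40 mm in the riser's frame.
- slat_9 (a joint): How far slat 9 has sunk, m: 0 up, 0.010 at its stop. Slat 16 mm wide along the riser's y, 86 mm along its x, centred at y = +56 mm in the riser's frame.
- slat_10 (a joint): How far slat 10 has sunk, m: 0 up, 0.010 at its stop. Slat 16 mm wide along the riser's y, 86 mm along its x, centred at y = +72 mm in the riser's frame.
- slat_11 (a joint): How far slat 11 has sunk, m: 0 up, 0.010 at its stop. Slat 16 mm wide along the riser's y, 86 mm along its x, centred at y = +88 mm in the riser's frame.
- mug_2: Dark mug standing upside down, 65x93x53 mm, loose bystander; origin at the centre of its underside. To be left alone.
- mug_3: White mug standing upside down, 65x95x50 mm, loose bystander; origin at the centre of its underside. To be left alone.
- service_bell: Steel reception bell with black foot, 83 mm across, 74 mm tall, loose bystander; origin at the centre of its underside. To be left alone.
Things that resemble listed ones, but are neither listed nor needed, are in the scene too. Of the things that look like the honey_tin, take the one that is nearest to the robot's base at the start.

How it is judged (in metres and radians):
On the way:
1. with the tin still where it stood, the fingertips bear on the slats with more than 5 N while no slat is sunk by more than 2 mm, for 0.3 s (contact force between the fingers and slat_panel above 5 N and distance of honey_tin from where it was at the start of the episode below 0.02 m and value of joint each of slat_0, slat_1, slat_2, slat_3, slat_4, slat_5, slat_6, slat_7, slat_8, slat_9, slat_10, slat_11 below 0.002 m), for 0.3 s.
At the end, for the whole second after the job is handed in: The tin stands upright (within 0.06 rad) and at rest on the slat deck, within 20 mm of the middle of the riser's width, its foot within 2 mm below and 3 mm above the unloaded deck height, released, with no slat sunk by more than 2 mm (z of honey_tin in the frame of riser between 0.058 and 0.063 m and x of honey_tin in the frame of riser between -0.02 and 0.02 m and y of honey_tin in the frame of riser between -0.096 and 0.096 m and angle between honey_tin's own z axis and vertical below 0.06 rad and linear speed of honey_tin below 0.02 m/s and contact force between the fingers and honey_tin below 0.1 N and value of joint each of slat_0, slat_1, slat_2, slat_3, slat_4, slat_5, slat_6, slat_7, slat_8, slat_9, slat_10, slat_11 below 0.002 m); the robot touches nothing.
It fails at once if the fingers or the tin press or hit the slats with more than 20 N (contact force between any of the fingers, honey_tin and slat_panel above 20 N).
It fails at once if a mug or the bell is shoved by more than 20 mm (distance of any of mug_2, mug_3, service_bell from where it was at the start of the episode above 0.02 m).
It also fails if it takes over 72 s, if anything falls off the work surface, if the arm or the gripper's body presses on something with over 40 N, if the wrist force passes 120 N, or if a joint passes its speed limit or range.

## Working session

There is one attempt and no reset: what is moved stays moved. The work goes in short steps, Python scripts to look and compute and a tool call to move; the robot and the scene stay as the last step left them, time stands still between calls to the robot, and variables do not carry over. Pictures are saved under pics/ and viewed, at most 10 in all, crops included, and the job is handed in when it is done.

Besides the shell and the picture viewer there is one more tool, called after ">>>" as name(argument=value, ...) on one line, values as JSON. servo_tool: Moves the arm, as the interface text tells. Its arguments: {"type":"object","properties":{"moves":{"type":"array","items":{"type":"array","items":{"type":"number"}}},"claw":{"type":"number"},"force":{"type":"number"}},"required":["moves"]}

```bash
mkdir -p pics; cat > h.py <<'E'
from workcell import *
import numpy as np, cv2
def shot(n,f):
    im=camera(n); cv2.imwrite(f,im[:,:,::-1]); return im
def ray(n,px,z):
    c=get_calibration(n);R,_=cv2.Rodrigues(np.array(c["rvec"],float));t=np.array(c["tvec"],float).ravel()
    o=-R.T@t;out=[]
    for (u,v) in px:
        d=R.T@np.array([(u-c["cx"])/c["fx"],(v-c["cy"])/c["fy"],1]);out.append(o+d*(z-o[2])/d[2])
    return np.array(out)
def proj(n,P):
    c=get_calibration(n);K=np.array([[c["fx"],0,c["cx"]],[0,c["fy"],c["cy"]],[0,0,1]],float)
    return cv2.projectPoints(np.array(P,float),np.array(c["rvec"],float),np.array(c["tvec"],float),K,None)[0][:,0]
E
python3 - <<'E'
from h import *
shot("top","pics/top0.png");shot("side","pics/side0.png");print(get_obs())
E
```

```text
{'time': 0.1, 'q': array([ 7.08179706e+01,  5.00953098e+00,  1.00395331e+01,  9.51003751e+01,
       -2.50368571e-03,  8.99997042e+01]), 'qd': array([ 0.10774552, -0.15192864,  0.16489761,  0.06629418, -0.07366917,
       -0.00306574]), 'joint_efforts': array([-6.51943174e-05, -5.21557045e+01,  4.65655410e+01,  1.60278630e-02,
        2.61595417e-06, -2.92648082e-06]), 'ee_pos': array([0.18065761, 0.51926446, 0.23064362]), 'tcp_rot': array([-1.79929627e+02,  2.50332057e-03,  1.60818269e+02]), 'wrist_force': array([-0.83228925,  0.74823717,  0.97514908]), 'torque': array([ 0.03564344,  0.04303354, -0.00990847]), 'grasp_force': 0.0, 'opening': 0.08524026719894302}
```

View pics/top0.png

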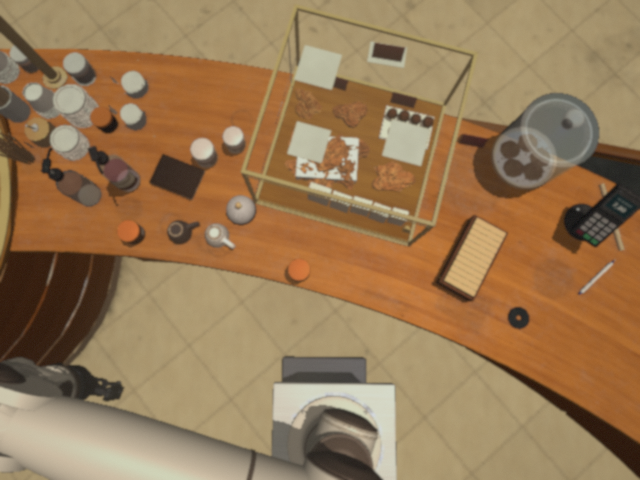

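View pics/side0.png

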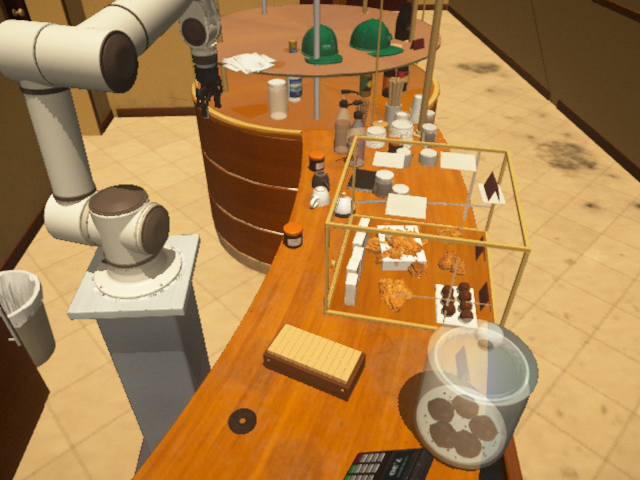

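In the top picture the orange lids are at (299,271), (129,232) and possibly (105,118). The robot base is at about (335,440), so (299,271) is the nearest; it also stands in front of the glass case and is at (293,235) in the side view. The riser is at about (473,257). Next I'll check these in a close crop.

```bash
python3 - <<'E'
from h import *
a=cv2.imread("pics/top0.png");b=cv2.imread("pics/side0.png")
e=lambda im,x,y,w,h,s:cv2.resize(im[y:y+h,x:x+w],None,fx=s,fy=s,interpolation=cv2.INTER_CUBIC)
c1=e(a,425,205,95,100,4);c2=e(a,275,250,50,50,6);c3=e(b,255,215,125,190,3)
H=600;out=np.zeros((H,800,3),np.uint8)
out[:400,:380]=c1;out[:300,380:680]=c2
out[300:600,400:600]=cv2.resize(c3[:,:],(200,300))
cv2.imwrite("pics/c0.png",out)
print(ray("top",[(299,271),(129,232),(105,118)],.06).round(3))
P=ray("top",[(473,257)],.06);print(P, proj("top",[[0,0,0]]),get_calibration("top"))
E
```

```text
[[0.436 0.095 0.06 ]
 [0.532 0.543 0.06 ]
 [0.848 0.632 0.06 ]]
[[ 0.47831642 -0.360037    0.06      ]] [[333.47700391 442.94834119]] {'fx': 514.2094336648764, 'fy': 514.2094336648764, 'cx': 312.03675108508514, 'cy': 236.22981114728313, 'rvec': array([ 2.14731972, -2.11941568,  0.19310654]), 'tvec': array([0.05506792, 0.53094335, 1.32071411])}
```

View pics/c0.png

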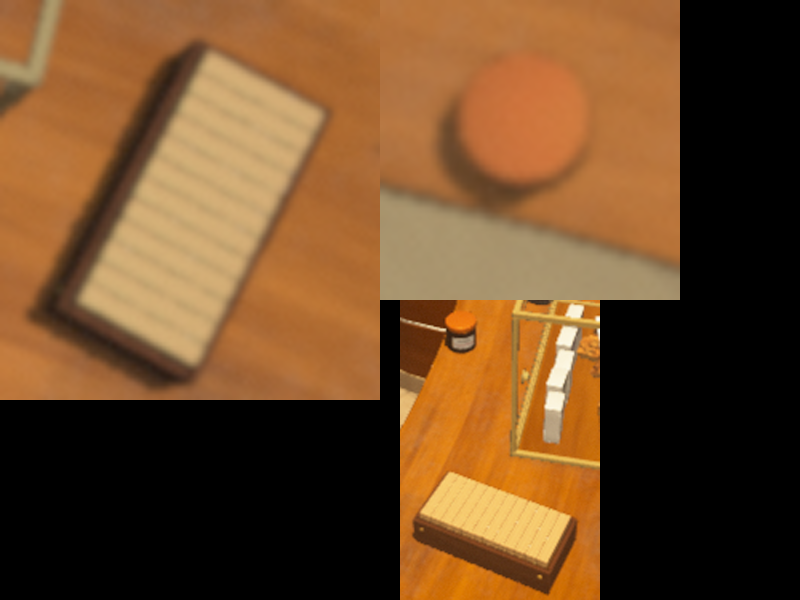

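The crop confirms a black tin with a pale label and orange lid, lid centre at about (298.5,269.6). The deck corners in the crop are (205,48), (327,108), (197,370) and (78,302).

```bash
python3 - <<'E'
from h import *
f=lambda x,y,s,ox,oy:((x+.5)/s-.5+ox,(y+.5)/s-.5+oy)
C=ray("top",[f(x,y,4,425,205) for x,y in [(205,48),(327,108),(197,370),(78,302)]],.06)
print(C.round(4),C.mean(0).round(4))
L=np.linalg.norm
print([L(C[i]-C[(i+1)%4]).round(4) for i in range(4)])
a=(C[0]+C[1]-C[2]-C[3]);b=C[0]+C[3]-C[1]-C[2]
print(np.degrees(np.arctan2(a[1],a[0])),np.degrees(np.arctan2(b[1],b[0])))
# tin
t=ray("top",[f(143,120,6,275,250)],.06);print("tin top",t)
print("tin side",ray("side",[(293,228)],.06))
# colour segment lid and deck in both
for n in("top","side"):
    im=cv2.imread(f"pics/{n}0.png");h=cv2.cvtColor(im,cv2.COLOR_BGR2HSV)
    m=cv2.inRange(h,(10,60,150),(30,150,255)); 
    k,lab,st,ce=cv2.connectedComponentsWithStats(m)
    for i in range(1,k):
        if st[i,4]>800:
            cn=max(cv2.findContours((lab==i).astype(np.uint8),0,2)[0],key=cv2.contourArea)
            # world-plane min area rect
            W=ray(n,cn[:,0].astype(float),.06)[:,:2]
            r=cv2.minAreaRect((W*1000).astype(np.float32));print(n,st[i],ce[i],r)
E
```

```text
[[ 0.5866 -0.3722  0.06  ]
 [ 0.5472 -0.4513  0.06  ]
 [ 0.3738 -0.3579  0.06  ]
 [ 0.4167 -0.2823  0.06  ]] [ 0.4811 -0.3659  0.06  ]
[np.float64(0.0883), np.float64(0.1969), np.float64(0.0869), np.float64(0.1921)]
-28.09620929554947 61.96341372829304
tin top [[0.4391888  0.09640642 0.06      ]]
tin side [[0.44487661 0.0894925  0.06      ]]
top [    0     0   640   227 44727] [381.53967402  52.14485657] ((884.4755859375, 38.589111328125), (660.1543579101562, 1829.154296875), 1.0145611763000488)
top [ 299   12  171   93 7019] [384.01852116  58.94244194] ((1034.661376953125, -112.4608154296875), (497.9132995605469, 163.2285614013672), 74.82945251464844)
top [ 445  217   61   79 2425] [475.15134021 256.32701031] ((482.19329833984375, -366.81787109375), (87.02223205566406, 196.00958251953125), 61.12567901611328)
top [   74   259   564   221 57263] [325.47931474 375.53682133] ((145.31800842285156, -58.93170166015625), (1417.6195068359375, 412.2089538574219), 76.9319839477539)
side [ 216    4  159   71 3747] [278.1521217   40.98505471] ((373.5710754394531, 2162.989501953125), (807.5894165
[... 799 characters left out ...]
2.8433837890625, 1617.1751708984375), 17.589916229248047)
side [ 353  148  171   99 3905] [483.40537772 197.39052497] ((924.4444580078125, 308.21044921875), (569.5507202148438, 505.5609436035156), 74.59606170654297)
side [ 489  247   35   78 1477] [503.26675694 275.98984428] ((989.8380126953125, -180.13226318359375), (301.064208984375, 90.88553619384766), 71.04106140136719)
side [ 417  310   76  155 4084] [453.72967679 374.83888345] ((776.3572998046875, -447.9222412109375), (381.3215637207031, 132.58419799804688), 67.84095764160156)
side [ 268  325   93   56 2504] [315.08985623 351.57547923] ((483.5792236328125, -367.00775146484375), (84.0255355834961, 189.56410217285156), 61.07965850830078)
```

Units first: shifts go in shares of 50 cm and turns go in shares of pi/2 rad. So -41.9 cm / 50 = -0.838, 19.9 cm / 50 = 0.398, -0.168 rad / 1.5708 = -0.107.

>>> servo_tool(moves=[[0.398,-0.838,0,-0.107],[0.398,-0.838,0,-0.107],[0.398,-0.838,0,-0.107],[0.398,-0.838,0,-0.107],[0.398,-0.838,0,-0.107],[0.398,-0.838,0,-0.107],[0.398,-0.838,0,-0.107],[0.398,-0.838,0,-0.107],[0.398,-0.838,0,-0.107],[0.398,-0.838,0,-0.107],[0.398,-0.838,0,-0.107],[0.398,-0.838,0,-0.107],[0.398,-0.838,0,-0.107],[0.398,-0.838,0,-0.107]], claw=1)

```text
time: 1.27
ee_pos: [0.3796, 0.1004, 0.231]
tcp_rot: [-180.0, -0.0, 151.1]
wrist_force: [-0.6, 0.9, -0.5]
opening: -0.0
grasp_force: 0.0
```

Scaled: -46.7 cm / 50 = -0.934, 10.2 cm / 50 = 0.204.

>>> servo_tool(moves=[[0.02,-0.72,0,0],[0.02,-0.72,0,0],[0.02,-0.72,0,0],[0.02,-0.72,0,0],[0.02,-0.72,0,0],[0.02,-0.72,0,0],[0.02,-0.72,0,0],[0.02,-0.72,0,0],[0.02,-0.72,0,0],[0.02,-0.8,-0.1,0],[0.1,-0.934,-0.2,0],[0.204,-0.934,-0.292,0],[0.204,-0.934,-0.292,0],[0.204,-0.934,-0.292,0],[0.204,-0.934,-0.31,0],[0.204,-0.934,-0.31,0],[0.204,-0.934,-0.31,0],[0.204,-0.934,-0.31,0]])

```text
time: 2.77
ee_pos: [0.4824, -0.3654, 0.0782]
tcp_rot: [-180.0, 0.1, 151.3]
wrist_force: [0.6, 1.0, 0.9]
opening: -0.0001
grasp_force: 0.0
```

```bash
python3 - <<'E'
from h import *
o=get_obs();print(o['q'].round(1),o['ee_pos'],o['wrist_force'])
print(ray("top",[(410,240),(258,203),(248,200)],0).round(3))
im=cv2.imread("pics/side0.png");h=cv2.cvtColor(im,cv2.COLOR_BGR2HSV)[215:250,275:310]
m=cv2.inRange(h,(2,150,120),(14,255,255));v,u=np.nonzero(m)
print(u.min()+275,u.max()+275,v.min()+215,v.max()+215,len(u))
E
```

```text
[-37.1  12.1   1.2  78.9   0.   -8.4] [ 0.48243621 -0.36543754  0.07820319] [0.55725445 0.98917143 0.89389156]
[[ 0.531 -0.208  0.   ]
 [ 0.63   0.213  0.   ]
 [ 0.638  0.241  0.   ]]
276 303 215 249 246
```

Scaled: -1.72 cm / 50 = -0.0344, -1.2 cm / 50 = -0.024.

>>> servo_tool(moves=[[0,0,-0.014,0],[0,0,-0.024,0],[0,0,-0.03,0],[0,0,-0.032,0],[0,0,-0.033,0],[0,0,-0.034,0],[0,0,-0.0344,0],[0,0,-0.0344,0],[0,0,-0.0344,0],[0,0,-0.0344,0],[0,0,-0.0344,0]])

```text
time: 3.68
ee_pos: [0.4818, -0.3666, 0.0592]
tcp_rot: [-180.0, 0.0, 151.2]
wrist_force: [0.1, -0.3, 1.2]
opening: -0.0
grasp_force: 0.3
```

Scaled: -0.1 cm / 50 = -0.002, -0.05 cm / 50 = -0.001.

>>> servo_tool(moves=[[0,0,-0.001,0],[0,0,-0.002,0],[0,0,-0.002,0],[0,0,-0.002,0]])

```text
time: 4.02
ee_pos: [0.4818, -0.3666, 0.0584]
tcp_rot: [-180.0, 0.0, 151.2]
wrist_force: [-1.2, 0.8, 4.0]
opening: 0.0002
grasp_force: 1.6
```

>>> servo_tool(moves=[[0,0,0,0],[0,0,0,0],[0,0,0,0]])

```text
time: 4.27
ee_pos: [0.4818, -0.3666, 0.0583]
tcp_rot: [-180.0, 0.0, 151.2]
wrist_force: [-1.8, -1.0, 2.9]
opening: 0.0001
grasp_force: 2.0
```

Scaled: -0.05 cm / 50 = -0.001, -0.02 cm / 50 = -0.0004.

>>> servo_tool(moves=[[0,0,-0.0004,0],[0,0,-0.001,0],[0,0,-0.001,0],[0,0,-0.001,0]])

```text
time: 4.6
ee_pos: [0.4818, -0.3666, 0.0579]
tcp_rot: [-180.0, 0.0, 151.2]
wrist_force: [-1.3, 0.6, 7.2]
opening: 0.0003
grasp_force: 3.0
```

Scaled: -0.02 cm / 50 = -0.0004, -0.01 cm / 50 = -0.0002.

>>> servo_tool(moves=[[0,0,-0.0002,0],[0,0,-0.0004,0],[0,0,-0.0004,0],[0,0,-0.0004,0],[0,0,-0.0004,0],[0,0,-0.0004,0],[0,0,-0.0004,0],[0,0,-0.0004,0]])

```text
time: 5.27
ee_pos: [0.4818, -0.3666, 0.0578]
tcp_rot: [-180.0, 0.0, 151.2]
wrist_force: [-2.2, 0.1, 7.4]
opening: 0.0002
grasp_force: 3.3
```

>>> servo_tool(moves=[[0,0,0,0],[0,0,0,0],[0,0,0,0],[0,0,0,0],[0,0,0,0],[0,0,0,0]])

```text
time: 5.77
ee_pos: [0.4818, -0.3667, 0.0578]
tcp_rot: [-180.0, 0.0, 151.2]
wrist_force: [-2.0, 0.6, 6.9]
opening: -0.0003
grasp_force: 3.3
```

Scaled: 1.4 cm / 50 = 0.028, -0.77 cm / 50 = -0.0154.

>>> servo_tool(moves=[[0,0,0.012,0],[0,0,0.02,0],[0.014,-0.008,0.02,0],[0.028,-0.0154,0.02,0],[0.028,-0.0154,0.02,0],[0.028,-0.0154,0.012,0],[0.028,-0.0154,0.006,0],[0.028,-0.0154,0.004,0],[0.028,-0.0154,0.003,0],[0.028,-0.0154,0.002,0],[0.028,-0.0154,0.001,0],[0.028,-0.0154,0.001,0],[0.028,-0.0154,0.001,0]])

```text
time: 6.85
ee_pos: [0.4958, -0.3742, 0.0589]
tcp_rot: [180.0, 0.1, 151.2]
wrist_force: [-2.0, 1.9, 8.1]
opening: -0.0002
grasp_force: 4.2
```

Scaled: 1.4 cm / 50 = 0.028, 1 cm / 50 = 0.02.

>>> servo_tool(moves=[[0,0,0.012,0],[0,0,0.02,0],[0.014,-0.008,0.02,0],[0.028,-0.0154,0.02,0],[0.028,-0.0154,0.02,0],[0.028,-0.0154,0.012,0],[0.028,-0.0154,0.006,0],[0.028,-0.0154,0.004,0],[0.028,-0.0154,0.003,0],[0.028,-0.0154,0.002,0],[0.028,-0.0154,0.001,0],[0.028,-0.0154,0.001,0],[0.028,-0.0154,0.001,0]])

```text
time: 7.93
ee_pos: [0.5097, -0.3819, 0.0591]
tcp_rot: [180.0, 0.0, 151.2]
wrist_force: [-0.6, 2.0, 5.9]
opening: 0.0005
grasp_force: 3.3
```

Scaled: 1.4 cm / 50 = 0.028, 1 cm / 50 = 0.02.

>>> servo_tool(moves=[[0,0,0.012,0],[0,0,0.02,0],[0.014,-0.008,0.02,0],[0.028,-0.0154,0.02,0],[0.028,-0.0154,0.02,0],[0.028,-0.0154,0.012,0],[0.028,-0.0154,0.006,0],[0.028,-0.0154,0.004,0],[0.028,-0.0154,0.003,0],[0.028,-0.0154,0.002,0],[0.028,-0.0154,0,0],[0.028,-0.0154,0,0],[0.028,-0.0154,0,0]])

```text
time: 9.02
ee_pos: [0.5236, -0.3896, 0.0585]
tcp_rot: [-180.0, 0.0, 151.2]
wrist_force: [-1.1, 0.5, 0.9]
opening: -0.0003
grasp_force: 0.4
```

>>> servo_tool(moves=[[0,0,0.012,0],[0,0,0.02,0],[-0.014,0.0077,0.02,0],[-0.014,0.0077,0.02,0],[-0.014,0.0077,0.012,0],[-0.014,0.0077,0.006,0],[-0.014,0.0077,0.004,0],[-0.014,0.0077,0.003,0],[-0.014,0.0077,0.002,0],[-0.014,0.0077,0,0],[-0.014,0.0077,0,0],[-0.014,0.0077,0,0]])

```text
time: 10.02
ee_pos: [0.517, -0.3859, 0.0588]
tcp_rot: [-180.0, 0.0, 151.2]
wrist_force: [0.5, 0.2, 4.4]
opening: -0.0001
grasp_force: 1.6
```

>>> servo_tool(moves=[[0,0,0.012,0],[0,0,0.02,0],[-0.028,0.0154,0.02,0],[-0.056,0.0308,0.02,0],[-0.056,0.0308,0.02,0],[-0.056,0.0308,0.012,0],[-0.056,0.0308,0.006,0],[-0.056,0.0308,0.004,0],[-0.056,0.0308,0.003,0],[-0.056,0.0308,0.002,0],[-0.056,0.0308,0,0],[-0.056,0.0308,0,0],[-0.056,0.0308,0,0]])

```text
time: 11.1
ee_pos: [0.4891, -0.3706, 0.0591]
tcp_rot: [-180.0, 0.1, 151.2]
wrist_force: [-1.4, 1.2, 6.3]
opening: 0.0001
grasp_force: 2.8
```

Scaled: 1.4 cm / 50 = 0.028, -0.77 cm / 50 = -0.0154.

>>> servo_tool(moves=[[0,0,0.012,0],[0,0,0.02,0],[0.014,-0.008,0.02,0],[0.028,-0.0154,0.02,0],[0.028,-0.0154,0.02,0],[0.028,-0.0154,0.012,0],[0.028,-0.0154,0.006,0],[0.028,-0.0154,0.004,0],[0.028,-0.0154,0.003,0],[0.028,-0.0154,0.002,0],[0.028,-0.0154,0.001,0],[0.028,-0.0154,0,0],[0.028,-0.0154,-0.0006,0],[0.028,-0.0154,-0.001,0],[0.028,-0.0154,-0.001,0]])

```text
time: 12.35
ee_pos: [0.5026, -0.3779, 0.0589]
tcp_rot: [-180.0, 0.0, 151.2]
wrist_force: [-4.5, 3.7, 9.2]
opening: -0.0001
grasp_force: 4.4
```

>>> servo_tool(moves=[[0,0,0,0],[0,0,0,0],[0,0,0,0],[0,0,0,0],[0,0,0,0],[0,0,0,0],[0,0,0,0],[0,0,0,0],[0,0,0,0],[0,0,0,0],[0,0,0,0],[0,0,0,0]])

```text
time: 13.35
ee_pos: [0.5026, -0.3779, 0.0589]
tcp_rot: [-180.0, 0.0, 151.2]
wrist_force: [-3.0, 3.4, 9.5]
opening: 0.0002
grasp_force: 4.3
```

Scaled: 34 cm / 50 = 0.68, 17.3 cm / 50 = 0.346.

>>> servo_tool(moves=[[0,0,0.06,0],[0,0,0.14,0],[0,0,0.22,0],[-0.08,0.06,0.3,0],[-0.16,0.14,0.34,0],[-0.2,0.2,0.346,0],[-0.2,0.68,0.346,0],[-0.2,0.68,0.346,0],[-0.2,0.68,0.346,0],[-0.2,0.68,0.346,0],[-0.2,0.68,0.346,0],[-0.2,0.68,0.346,0],[-0.2,0.68,0.346,0],[-0.2,0.68,0.346,0]], claw=0)

```text
time: 14.52
ee_pos: [0.4023, -0.0353, 0.2313]
tcp_rot: [180.0, 0.0, 151.4]
wrist_force: [-0.5, 0.2, -0.7]
opening: 0.0854
grasp_force: 0.0
```

```bash
python3 - <<'E'
from h import *
b=cv2.imread("pics/side0.png")
e=cv2.resize(b[210:260,270:320],None,fx=10,fy=10,interpolation=cv2.INTER_CUBIC)
th=np.linspace(0,2*np.pi,60)
for c,col in (((.439,.096),(0,255,0)),((.441,.094),(255,0,0))):
    for z in (.06,0):
        p=proj("side",np.c_[c[0]+.029*np.cos(th),c[1]+.029*np.sin(th),0*th+z])
        cv2.polylines(e,[((p-[270,210]+.5)*10).astype(np.int32)],True,col,1)
cv2.imwrite("pics/c1.png",e)
E
```

```text
(no output)
```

View pics/c1.png

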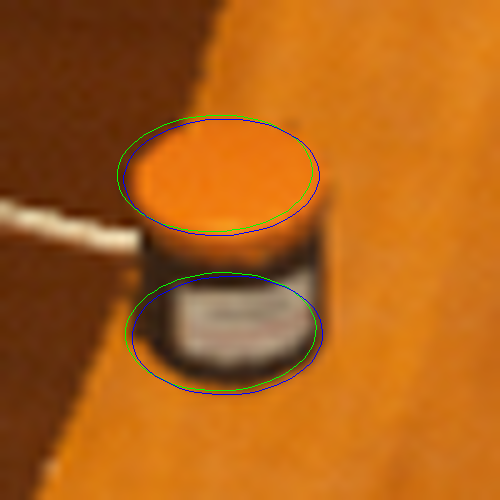

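The side crop shows the tin's lid at x 130–325 and y 118–235, about 0.5 px off my blue outline. I'll use (0.441, 0.094) for the tin.

Scaled: -22 cm / 50 = -0.44, 13.3 cm / 50 = 0.266.

>>> servo_tool(moves=[[0.076,0.266,0,0],[0.076,0.266,0,0],[0.076,0.266,0,0],[0.076,0.266,0,0],[0.076,0.266,-0.08,0],[0.076,0.266,-0.16,0],[0.076,0.266,-0.22,0],[0.076,0.266,-0.26,0],[0.076,0.266,-0.3,0],[0.076,0.266,-0.34,0],[0.076,0.266,-0.38,0],[0.076,0.266,-0.41,0],[0.076,0.266,-0.43,0],[0.076,0.266,-0.44,0],[0.076,0.266,-0.44,0],[0.076,0.266,-0.44,0],[0.076,0.266,-0.44,0]])

```text
time: 15.93
ee_pos: [0.4414, 0.0949, 0.0119]
tcp_rot: [179.9, 0.1, 151.2]
wrist_force: [-0.7, 0.8, 0.1]
opening: 0.0851
grasp_force: 0.0
```

```bash
python3 - <<'E'
from h import *
a=shot("side","pics/s2.png");b=shot("top","pics/t2.png")
e=lambda im,x,y:cv2.resize(im[y:y+75,x:x+75,::-1],(390,390),interpolation=cv2.INTER_CUBIC)
cv2.imwrite("pics/c2.png",np.hstack([e(a,255,185),e(b,262,232)]))
E
```

```text
(no output)
```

View pics/c2.png

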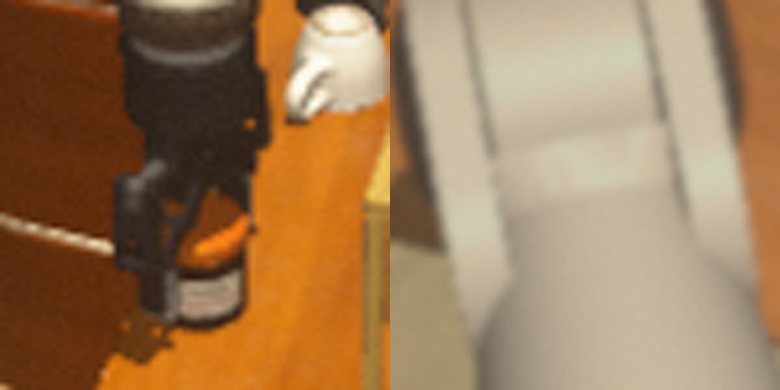

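The side crop shows the fingers on either side of the tin, which is still upright at crop (210,270). I'll close the gripper.

>>> servo_tool(moves=[[0,0,0,0],[0,0,0,0],[0,0,0,0],[0,0,0,0],[0,0,0,0],[0,0,0,0],[0,0,0,0],[0,0,0,0],[0,0,0,0],[0,0,0,0]], claw=1, force=30)

```text
time: 16.87
ee_pos: [0.4412, 0.0952, 0.0115]
tcp_rot: [179.9, 0.0, 151.2]
wrist_force: [0.2, 2.3, 6.3]
opening: 0.057
grasp_force: 31.9
```

Scaled: -39 cm / 50 = -0.78, -36 cm / 50 = -0.72.

>>> servo_tool(moves=[[0,0,0.02,0],[0,0,0.06,0],[0,0,0.12,0],[0,0,0.18,0],[0,0,0.24,0],[0,0,0.28,0],[-0.08,-0.08,0.28,0],[-0.08,-0.16,0.28,0],[-0.08,-0.24,0.28,0],[-0.08,-0.32,0.28,0],[-0.08,-0.4,0.28,0],[-0.08,-0.48,0.28,0],[-0.08,-0.56,0.28,0],[-0.08,-0.64,0.28,0],[-0.08,-0.72,0.28,0],[-0.08,-0.78,0.28,0],[-0.08,-0.78,0.28,0],[-0.08,-0.78,0.28,0]])

```text
time: 18.37
ee_pos: [0.3997, -0.2961, 0.15]
tcp_rot: [180.0, -0.2, 151.0]
wrist_force: [-0.4, 1.1, -5.3]
opening: 0.0576
grasp_force: 35.0
```

```bash
python3 - <<'E'
from h import *
o=get_obs();p=o['ee_pos'];print(p,o['tcp_rot'],o['opening'],o['grasp_force'],o['wrist_force'])
a=shot("side","pics/s3.png")
c=proj("side",[p])[0];print(c)
x,y=int(c[0])-40,int(c[1])-45
e=cv2.resize(a[y:y+80,x:x+80,::-1],(560,560),interpolation=cv2.INTER_CUBIC)
th=np.linspace(0,2*np.pi,60)
for z in (-.0115,.0485):
    q=proj("side",np.c_[p[0]+.029*np.cos(th),p[1]+.029*np.sin(th),0*th+z+p[2]])
    cv2.polylines(e,[((q-[x,y]+.5)*7).astype(np.int32)],True,(0,255,0),1)
cv2.imwrite("pics/c3.png",e)
E
```

```text
[ 0.39969516 -0.2961307   0.15003897] [ 1.79987728e+02 -1.54821466e-01  1.51022619e+02] 0.057603467311645604 34.99328434467316 [-0.3756739   1.07045087 -5.29207317]
[274.55542508 300.04631003]
```

View pics/c3.png

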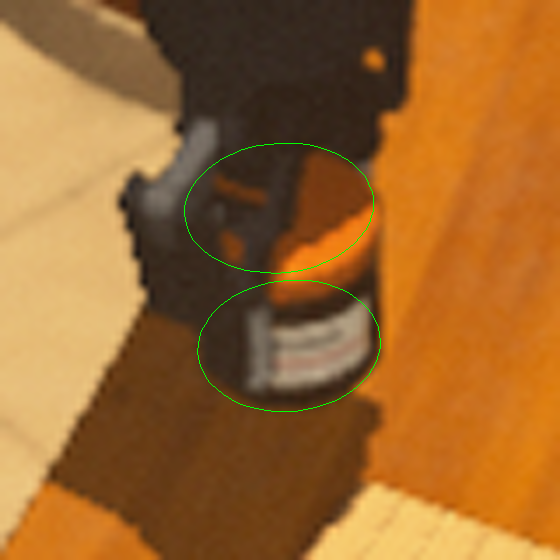

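The tin hangs upright and lines up with the predicted outline (right edge x≈380, foot y≈405).

Scaled: 10.1 cm / 50 = 0.202, -8.2 cm / 50 = -0.164.

>>> servo_tool(moves=[[0.06,-0.05,0,0],[0.12,-0.1,0,0],[0.18,-0.148,0,0],[0.202,-0.164,0,0],[0.202,-0.164,-0.04,0],[0.202,-0.164,-0.08,0],[0.202,-0.164,-0.11,0],[0.202,-0.164,-0.13,0],[0.202,-0.164,-0.14,0],[0.202,-0.164,-0.146,0],[0.202,-0.164,-0.146,0],[0.202,-0.164,-0.146,0],[0.202,-0.164,-0.146,0]])

```text
time: 19.5
ee_pos: [0.5021, -0.3773, 0.0791]
tcp_rot: [-180.0, 0.1, 151.2]
wrist_force: [-0.5, -0.9, -5.1]
opening: 0.0573
grasp_force: 35.2
```

Scaled: -0.65 cm / 50 = -0.013, -0.6 cm / 50 = -0.012.

>>> servo_tool(moves=[[0,0,-0.003,0],[0,0,-0.006,0],[0,0,-0.008,0],[0,0,-0.01,0],[0,0,-0.011,0],[0,0,-0.012,0],[0,0,-0.013,0],[0,0,-0.013,0],[0,0,-0.013,0]])

```text
time: 20.25
ee_pos: [0.5017, -0.3771, 0.0715]
tcp_rot: [-180.0, 0.0, 151.2]
wrist_force: [-0.1, 1.4, -4.3]
opening: 0.0572
grasp_force: 35.2
```

Scaled: -0.06 cm / 50 = -0.0012, -0.03 cm / 50 = -0.0006.

>>> servo_tool(moves=[[0,0,-0.0006,0],[0,0,-0.0012,0],[0,0,-0.0012,0],[0,0,-0.0012,0],[0,0,-0.0012,0]])

```text
time: 20.67
ee_pos: [0.5018, -0.3771, 0.0711]
tcp_rot: [-180.0, 0.0, 151.2]
wrist_force: [-1.1, 1.1, -0.5]
opening: 0.0573
grasp_force: 35.2
```

Scaled: -0.02 cm / 50 = -0.0004.

>>> servo_tool(moves=[[0,0,-0.0004,0],[0,0,-0.0004,0],[0,0,-0.0004,0],[0,0,-0.0004,0],[0,0,-0.0004,0],[0,0,-0.0004,0],[0,0,-0.0004,0],[0,0,-0.0004,0]], claw=0)

```text
time: 21.33
ee_pos: [0.5017, -0.3771, 0.0706]
tcp_rot: [-180.0, 0.0, 151.2]
wrist_force: [0.3, 0.1, 0.6]
opening: 0.0854
grasp_force: 0.0
```

Scaled: 22 cm / 50 = 0.44, 18 cm / 50 = 0.36.

>>> servo_tool(moves=[[0,0,0.01,0],[0,0,0.03,0],[0,0,0.06,0],[0,0,0.1,0],[0,0,0.16,0],[0,0,0.22,0],[0,0,0.28,0],[-0.1,0.08,0.3,0],[-0.18,0.14,0.3,0],[-0.24,0.2,0.3,0],[-0.28,0.28,0.3,0],[-0.3,0.36,0.3,0],[-0.3,0.44,0.3,0],[-0.3,0.44,0.3,0],[-0.3,0.44,0.3,0]])

```text
time: 22.58
ee_pos: [0.3505, -0.1537, 0.2226]
tcp_rot: [179.9, 0.1, 151.3]
wrist_force: [-0.7, 0.4, 1.4]
opening: 0.0854
grasp_force: 0.0
```

```bash
python3 - <<'E'
from h import *
a=shot("side","pics/s4.png");b=shot("top","pics/t4.png")
e=lambda im,x,y,s:cv2.resize(im[y:y+s,x:x+s,::-1],(400,400),interpolation=cv2.INTER_CUBIC)
cv2.imwrite("pics/c4.png",np.hstack([e(a,255,270,130),e(b,425,205,100)]))
E
```

```text
(no output)
```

View pics/c4.png

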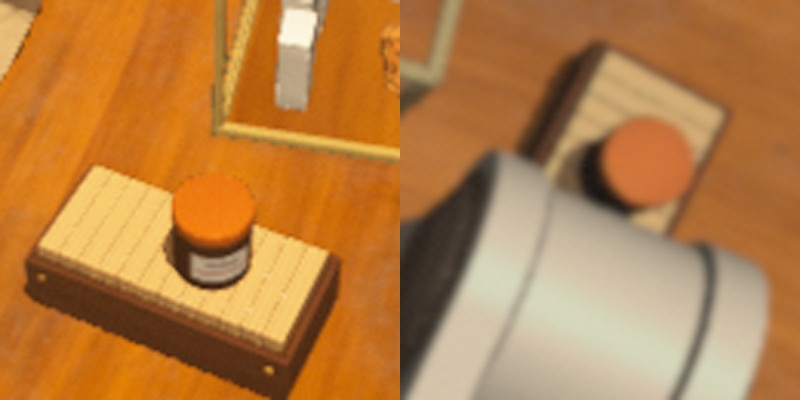

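The side crop shows the tin upright on the deck, with its lid at crop (214,212). The top crop has the lid at (647,162). I'll compare that with the expected place, then hand in.

```bash
python3 - <<'E'
from h import *
print(ray("top",[((247.5)/4-.5+425,162.5/4-.5+205)],.12), "want .502 -.3775")
x,y=255,270;s=400/130
print(((proj("side",[[.502,-.3775,.12],[.502,-.3775,.06]])-[x,y]+.5)*s).round())
E
```

```text
[[ 0.50052746 -0.37562159  0.12      ]] want .502 -.3775
[[211. 203.]
 [210. 259.]]
```

```bash
python3 -c "
from workcell import *
print(job_done())"
```

```text
the job is handed in; nothing more can be done
None
```

I found the crossbar under slat 7 or its mirror, slat 4 (24 mm from the riser's middle), and pressed there at about 9 N for a second. The tin now stands released and upright over it, measured within about 2.5 mm of where I aimed; the job is handed in, but no verdict came back.

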